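Set out the capping place round the filled jar

ROBOT

A 7-joint arm with a two-finger parallel gripper is mounted at the origin on a cart in front of the work surface, level with it; the furniture and walls round the work are solid. World frame = base frame: x ahead of the robot, y to its left, z up, the work surface at z = 0. Lengths are in m, angles in rad, forces in N, time in s.
With the tool pointing down it reaches from about 0.425 to 0.925 m from the base axis. Payload 6.8 kg.
Tool frame: the origin (TCP) lies between the finger pads; the fingertips stand 22 mm ahead of it and the grasp point (between the pads) lies 3 mm ahead of it; z points along the fingers, y is the direction in which the jaws open and shut (so a half turn about z gives the same grasp; the last joint's range is limited). The gripper opens to 85 mm and grips with 20 to 120 N. Pads are 22 mm wide; open, the fingers measure 114 mm over their backs; the gripper's body (76 mm by 85 mm) begins 54 mm behind the grasp point. The pads swing forward as they close: fully open they stand 13 mm farther back than shut.
Start: joints at [1.142, 0.477, 0.022, 1.555, -0.011, 1.109, -0.083], TCP at [0.213, -0.641, 0.253] pointing down, gripper open.
Joint ranges: [-2.96, 2.96], [-0.34, 2.1], [-1.41, 1.46], [0.24, 2.44], [-1.37, 4.51], [0.17, 1.92], [-2.96, 2.96]. Speed limits (rad/s): [2.39, 2.39, 3.14, 3.14, 3.14, 3.14, 3.14].

INTERFACE

Orientations are given as a unit quaternion [w, x, y, z].
In Python, from station import bot gives the robot as it stands. The module is installed in compiled form; this text tells all that it offers.
- The arm moves only by the tool drive_tool, never from a script. Its argument "series" is one flat list of numbers, 7 for each row, row after row: the opening, from -1 (shut) to 1 (fully open), then the shift along the tool's x, y, z in mm, then the turn, a rotation vector about the tool's x, y, z in rad. In form: [jaw, x, y, z, wx, wy, wz, jaw, x, y, z, wx, wy, wz, ...]. A call has 1 to 12 rows; each row shifts and turns the commanded pose from where the row before left it, along the tool's axes as they then stand; what a row does not reach is not made up. A row lasts 1/8 s, in which the tool goes at most 62.5 mm and 10.7 degrees, less where a joint would pass 70% of its speed; a pose out of reach is approached as far as the arm can. A call with a gripper value outside its range is refused whole. The fingers move at their own pace and stop on an object; "force" is the grip in N (left out, the last holds). Time passes only in rows, so rows that do not move let the fingers close. It gives the time, the measured TCP pose, the force and the opening at its end, in the units of the state.
- bot.get_obs(): the state, without advancing time (a new reading comes with each control period).
- bot.read_camera(name): name is "scene" or "side" or "wrist"; returns a dict with "pixels" (480x640x3 uint8, blue, green, red), "camera_matrix" (3x3 intrinsics, pixels), "distortion" ([k1, k2, p1, p2, k3] as OpenCV has them; the pictures are not rectified), "rvec" (rotation vector, rad) and "tvec" (3), from world to camera coordinates, as OpenCV has them. Camera axes: x right, y down, z forward; pixel columns grow to the right and rows downward; lengths in m; the calibration is good to about 2 mm. A picture is of the moment at which its call begins. There is no depth.
- bot.hand_in(): hands the job in, once; it reports no verdict.
The state is a dict: "t": time; "q": joint angles; "joint_vel": joint speeds; "joint_torque": joint torques, N m; "eef_pos": TCP position; "tool_rot": TCP orientation; "contact_force": force on the tool from outside, world axes, zero at the start; "torque": the same for the moment, N m; "gripper_width": opening from 0.0 (shut) to 1.0 (fully open).
Only numpy, scipy, OpenCV 4.12 (cv2) and the standard library are available. Lean on these libraries where they do the work, as an engineer would, in place of code of your own. Each camera call takes 0.05 s, during which the arm holds its last target. There are 200 camera calls.

TASK

Set out this capping place for the next operator: close the jar that is full of paste with the gold cap, centred and flat on its mouth, and snap the marker pen fully home in the spring clips on the front of the grey plate. Stand the label roll upright on the round rubber pad at the back of the plate, behind the marker, and stand the tally counter upright on the worktop in the middle of the gap between the plate and the full jar, on the line between their centres. Leave the jars, the funnel and the plate where they are.

Things in the scene. Friction and masses are not known exactly. Their poses are not given: they have to be found in the camera images.
- plate: Fixed grey plate, 190 mm (x) by 120 (y), 12 thick. Origin: centre of underside; x to the back, y left, z up. Rubber pad, 82 mm wide, top at z 13, centred at x +55, y 0. Two pairs of spring-steel leaves at y -38 and +38 (each 14 wide), 62 mm free between for fingers, clip the marker along y at x -55; flared mouth 27 mm wide at z 42, lips 10 mm apart at z 31; marker's seat at z 18
- marker_mid (a point): Marker pen, white with green cap, 122 mm long, 14 thick, lying on the worktop. Point: on its centre line at half length, 7 mm above what it lies on; x runs along the pen. In the clips it lies along the plate's y, either way round, middle at the plate's x -55, y 0, centre line at z 25; pushed straight down with about 5 to 15 N it snaps past the lips and then lies loosely held
- cap: Gold metal jar cap, a flat disc 64 mm in diameter, 10 mm high, lying on the worktop. Origin: centre of its underside; z up.
- roll: Roll of white labels with a cardboard core, 66 mm in diameter, 39 mm high, standing on its flat end. Origin: centre of its underside; z up (along the core). Its core cannot be entered.
- counter: Small white tally counter, case 44 mm (x) by 43 (y), 24 high; button on top (30 mm in all); a peg 8 mm thick sticks out towards its -y. Origin: on the underside; the middle of the case lies 3 mm from it towards +y; z up. May finish turned any way
- jar: The full jar: open glass jar with dark paste nearly to its shoulder, 70 mm wide, 112 high, loose, 0.4 kg, left or right of the plate, its centre about 235 mm from the plate's centre along the plate's y (within 5 mm). Origin: centre of underside; rim at z 112. The cap just lies on the rim, no screwing or snapping
- empty_jar: An empty jar of the same kind (clear, no paste), standing on the other side of the plate, 235 mm from its centre. Not to be used. Origin: centre of its underside.
- funnel: White plastic funnel standing mouth down among the loose things, 68 mm in diameter, 72 mm high, with its stem up. Not to be used. Origin: centre of its underside.
There are look-alikes about, which are no part of the job. Of the things like the roll, leave any that is turquoise; of the rest the smaller one is meant.

How it is judged:
By the outcome, as a careful person would: the job done as asked, in the order asked, and still so for the second after the job is handed in, with the robot touching nothing.
It also fails if it takes over 136 s, if anything falls off the work surface, if the arm or the gripper's body presses on something with over 40 N, if the wrist force passes 120 N, or if a joint passes its speed limit or range.

## Working session

There is one attempt and no reset: what is moved stays moved. The work goes in short steps, Python scripts to look and compute and a tool call to move; the robot and the scene stay as the last step left them, time stands still between calls to the robot, and variables do not carry over. Pictures are saved under pics/ and viewed, about 12 in all and at most 16, crops included, and the job is handed in when it is done.

Besides the shell and the picture viewer there is one more tool, called after "Call:" by a JSON object that holds its "name" and its "arguments". drive_tool: Moves the arm, as the interface text tells. Its arguments: {"type":"object","properties":{"series":{"type":"array"},"force":{"type":"number"}},"required":["series"]}

```bash
mkdir -p pics
cat > h.py <<'E'
import numpy as np, cv2, sys
from scipy.spatial.transform import Rotation as R
from station import bot
def snap(n,f):
    c=bot.read_camera(n); np.savez('pics/'+f,**{k:np.array(v) for k,v in c.items()}); cv2.imwrite(f'pics/{f}.png',c['pixels']); return c
def load(f): return np.load(f'pics/{f}.npz')
def ray(c,uv):
    p=cv2.undistortPoints(np.array([[uv]],float),c['camera_matrix'],c['distortion'])[0,0]
    M=cv2.Rodrigues(c['rvec'])[0]; o=-M.T@c['tvec'].ravel(); d=M.T@np.array([p[0],p[1],1]); return o,d
def at(c,uv,z):
    o,d=ray(c,uv); return o+d*(z-o[2])/d[2]
def proj(c,P): return cv2.projectPoints(np.array(P,float).reshape(-1,1,3),c['rvec'],c['tvec'],c['camera_matrix'],c['distortion'])[0][:,0]
def crop(c,x0,y0,x1,y1,s,f): cv2.imwrite(f'pics/{f}.png',cv2.resize(c['pixels'][y0:y1,x0:x1],None,fx=s,fy=s,interpolation=cv2.INTER_CUBIC))
def st():
    s=bot.get_obs(); r=R.from_quat(np.roll(s['tool_rot'],-1)); return s,r
E
python3 - <<'E'
from h import *
for n in ('scene','side','wrist'):
    c=snap(n,n+'0'); M=cv2.Rodrigues(c['rvec'])[0]; print(n,-M.T@c['tvec'].ravel(),M[2])
s,r=st(); print(s); print(r.as_matrix().round(3))
E
```

```text
scene [ 0.24097805 -0.62437299  0.71087923] [ 0.32669184  0.67601785 -0.66050912]
side [-0.0813783  -0.99571119  0.6397209 ] [ 0.46956401  0.75749606 -0.45355193]
wrist [ 0.28967548 -0.61494792  0.37332808] [-0.29915234 -0.09851929 -0.9491058 ]
{'t': 0.15, 'q': array([ 1.14188018,  0.47762471,  0.02237795,  1.55617813, -0.01157173,
        1.10932949, -0.08307971]), 'joint_vel': array([-0.00062682, -0.00194957,  0.00093389, -0.00261636, -0.00102141,
        0.00102321, -0.00103008]), 'joint_torque': array([ 2.70943252e-03, -5.96922970e+01,  1.60987314e+00, -2.81490862e+01,
        1.25589155e-02,  6.48470304e-03,  3.14351979e-06]), 'eef_pos': array([ 0.21272192, -0.64016652,  0.25255944]), 'tool_rot': array([-6.92939763e-04,  9.87163636e-01,  1.59710538e-01, -1.36999988e-04]), 'contact_force': array([ 0.08233338, -0.12317808, -0.17651919]), 'torque': array([ 0.03201293, -0.02776079, -0.0395187 ]), 'gripper_width': 1.0017080434741072}
[[ 0.949  0.315 -0.   ]
 [ 0.315 -0.949  0.001]
 [-0.    -0.001 -1.   ]]
```

View pics/scene0.png

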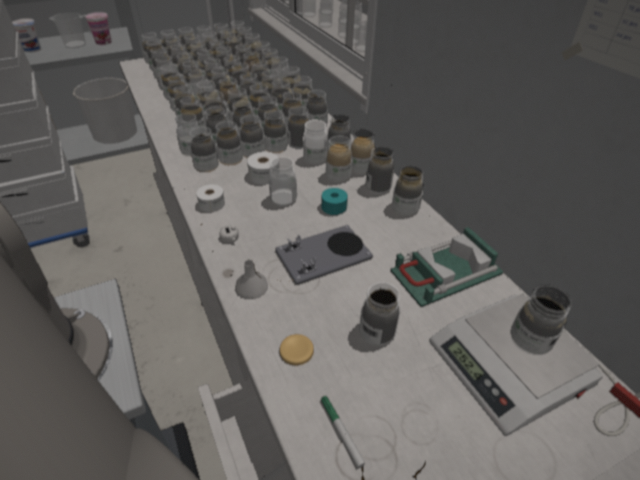

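View pics/side0.png

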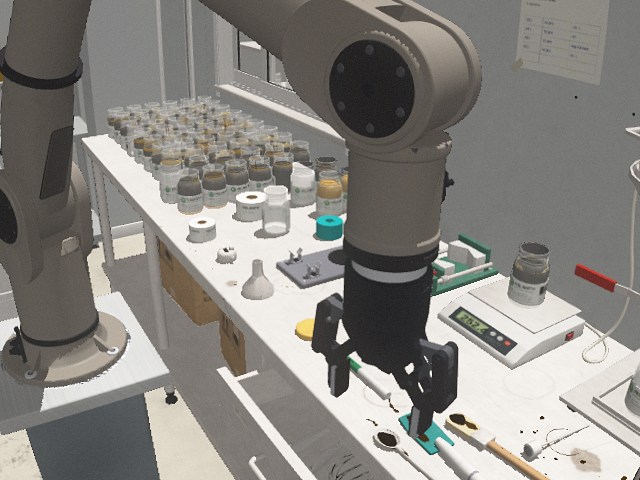

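The scene picture shows:
- plate (324,253) with its dark pad at (345,243)
- full jar (380,315) and empty jar (282,185)
- cap (297,349), counter (229,234), funnel (251,280)
- marker from (325,402) to (360,464)

There are three rolls: white (210,197), larger white (263,165) and turquoise (334,200). The smaller white one at (210,197) fits the description. I'll confirm it in an enlarged crop.

Run:
```python
from h import *
c=load('scene0'); d=load('side0')
im=c['pixels'][130:330,180:410]; im=cv2.convertScaleAbs(im,alpha=1.5)
cv2.imwrite('pics/cropA.png',cv2.resize(im,None,fx=3,fy=3,interpolation=cv2.INTER_CUBIC)[:600])
im=d['pixels'][165:345,180:400]
cv2.imwrite('pics/cropB.png',cv2.resize(im,None,fx=3.3,fy=3.3,interpolation=cv2.INTER_CUBIC)[:600])
for n,uv,z in [('plate',(324,253),.012),('pad',(345,243),.013),('jar',(383,297),.112),('cap',(297,348),.01),('rollS',(210,193),.039),('rollL',(263,161),.045),('turq',(334,196),.039),('counter',(229,234),.015),('mk0',(325,402),.007),('mk1',(360,464),.007),('fun',(250,265),.072),('ej',(282,168),.112)]: print(n,at(c,uv,z).round(3))
for n,uv,z in [('rollS',(202,224),.039),('rollL',(252,198),.045),('counter',(227,255),.015)]: print(n,at(d,uv,z).round(3))
```

```text
plate [0.58  0.023 0.012]
pad [0.638 0.031 0.013]
jar [ 0.574 -0.212  0.112]
cap [ 0.424 -0.177  0.01 ]
rollS [0.407 0.315 0.039]
rollL [0.577 0.388 0.045]
turq [0.681 0.17  0.039]
counter [0.408 0.173 0.015]
mk0 [ 0.424 -0.291  0.007]
mk1 [ 0.427 -0.402  0.007]
fun [0.403 0.    0.072]
ej [0.573 0.237 0.112]
rollS [0.404 0.314 0.039]
rollL [0.581 0.396 0.045]
counter [0.407 0.172 0.015]
```

View pics/cropA.png

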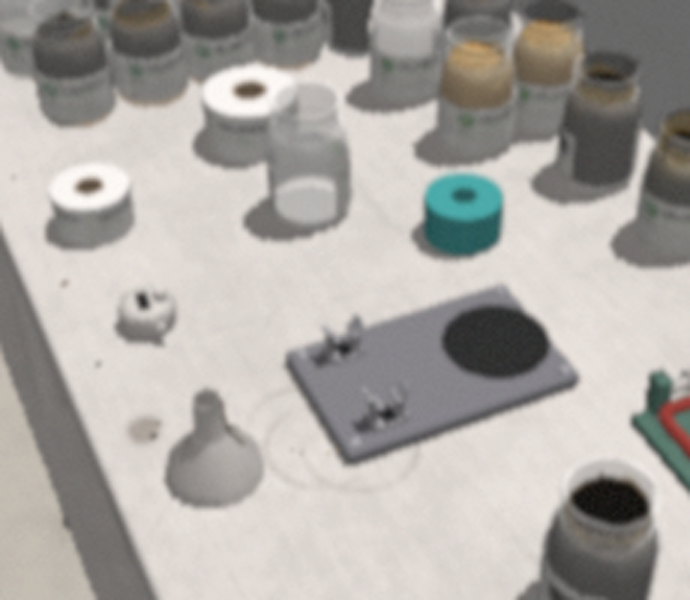

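View pics/cropB.png

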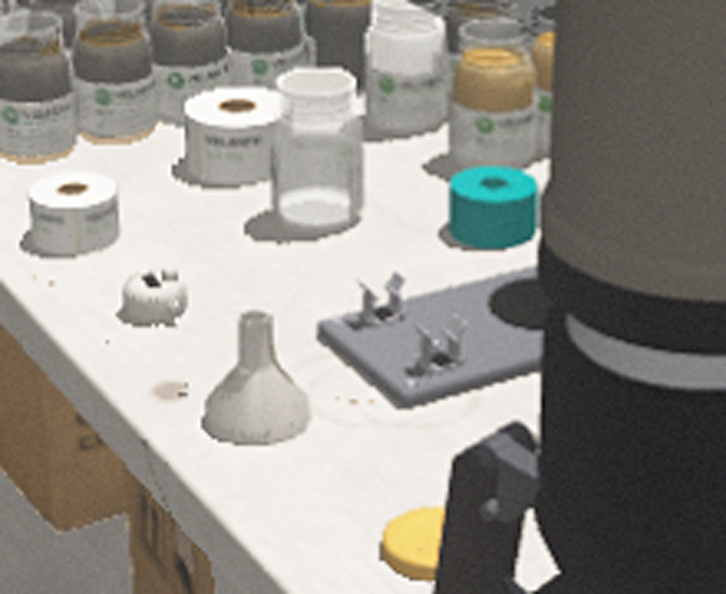

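The crops confirm it. The white roll at scene (210,197) is smaller than the other white one (263,165), and the turquoise one is excluded. The dark paste jar at (380,315) is the full one, and the jar at (282,185) is empty. I'll turn the tool to yaw 90° first.

```bash
cat >> h.py <<'E'
def delta(x,y,z,yaw):
    "tool-axis shift (mm) from now, after turning to yaw, and the turn about tool z"
    s,r=st(); m=r.as_matrix(); cy=np.arctan2(m[1,0],m[0,0]); w=-(yaw-cy); w=(w+np.pi)%(2*np.pi)-np.pi
    d=np.array([x,y,z])-s['eef_pos']; X=np.array([np.cos(yaw),np.sin(yaw),0]); Y=np.array([np.sin(yaw),-np.cos(yaw),0])
    print('t %.1f'%s['t'],'now',s['eef_pos'].round(4),'yaw %.3f'%cy,'turn %.3f'%w,'shift',(1000*np.array([d@X,d@Y,-d[2]])).round(1),'tilt',m[:2,2].round(4))
E
python3 - <<'E'
from h import *
c=load('scene0')
P=[at(c,(180+u/3,130+v/3),.012) for u,v in [(288,360),(352,460),(578,380),(505,288)]]
print(np.round(P,3)); print(np.mean(P,0))
delta(.43,-.21,.26,np.pi/2)
E
```

```text
[[ 0.487  0.078  0.012]
 [ 0.489 -0.034  0.012]
 [ 0.672 -0.034  0.012]
 [ 0.674  0.081  0.012]]
[0.58058601 0.02286333 0.012     ]
t 0.1 now [ 0.2127 -0.6402  0.2526] yaw 0.321 turn -1.250 shift [430.2 217.3  -7.4] tilt [-0.0005  0.0013]
```

Call:
{"name": "drive_tool", "arguments": {"series": [1,0,0,0,0,0,-0.14,1,0,0,0,0,0,-0.14,1,0,0,0,0,0,-0.14,1,0,0,0,0,0,-0.14,1,0,0,0,0,0,-0.14,1,0,0,0,0,0,-0.14,1,0,0,0,0,0,-0.14,1,0,0,0,0,0,-0.14,1,0,0,0,0,0,-0.13]}}

```text
t: 1.27
eef_pos: [0.2127, -0.6404, 0.2529]
tool_rot: [-0.0, 0.706, 0.709, 0.0]
contact_force: [-0.2, -0.5, -0.5]
gripper_width: 0.999
```

Call:
{"name": "drive_tool", "arguments": {"series": [1,43,22,0,0,0,0,1,43,22,0,0,0,0,1,43,22,0,0,0,0,1,43,22,0,0,0,0,1,43,22,0,0,0,0,1,43,22,0,0,0,0,1,43,22,0,0,0,0,1,43,22,0,0,0,0,1,43,22,0,0,0,0,1,43,20,0,0,0,0]}}

```text
t: 2.52
eef_pos: [0.4313, -0.2091, 0.2533]
tool_rot: [0.0, 0.707, 0.707, -0.0]
contact_force: [0.6, -0.5, 0.0]
gripper_width: 1.001
```

Run:
```python
from h import *
c=snap('wrist','w1'); delta(.424,-.177,.26,np.pi/2)
```

```text
t 2.6 now [ 0.4341 -0.2025  0.2537] yaw 1.579 turn 0.008 shift [ 25.5 -10.1  -6.3] tilt [0.0021 0.0027]
```

View pics/w1.png

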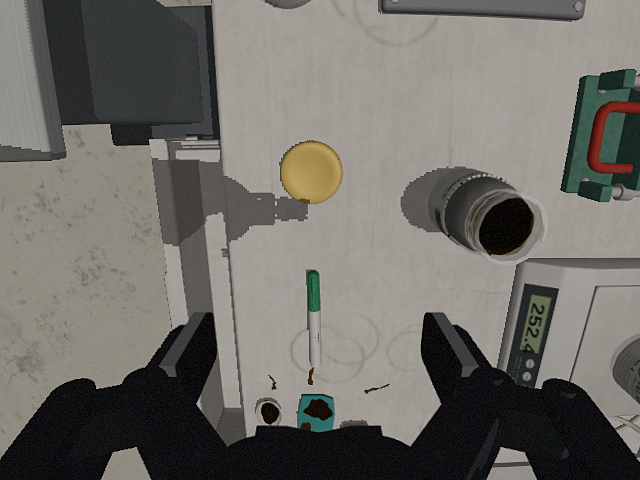

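The wrist view shows the cap centred near (311,172), the marker from (313,270) to (315,369), the jar rim centred near (508,222), and the plate's near edge at the top. I'll measure these.

Run:
```python
from h import *
c=load('w1'); px=c['pixels']
h=cv2.cvtColor(px,cv2.COLOR_BGR2HSV); m=cv2.inRange(h,(12,90,90),(32,255,255)); m[:130]=0;m[215:]=0;m[:,:270]=0;m[:,350:]=0
ys,xs=np.nonzero(m); print(xs.min(),xs.max(),ys.min(),ys.max(),xs.mean(),ys.mean())
print('cap',at(c,(xs.mean(),ys.mean()),.008), 'w',at(c,(xs.min(),ys.mean()),.008)-at(c,(xs.max(),ys.mean()),.008))
for n,uv,z in [('mkg',(313,270),.007),('mkw',(315,369),.007),('jar',(508,222),.112),('jl',(467,222),.112),('jr',(546,222),.112),('plate br',(583,17),.0),('plate bl',(384,12),0)]: print(n,at(c,uv,z).round(4))
delta(.424,-.177,.26,np.pi/2)
```

```text
281 342 140 203 311.31475953565507 171.61459369817578
cap [ 0.42453089 -0.17377706  0.008     ] w [-6.11676564e-02 -2.26160211e-05  0.00000000e+00]
mkg [ 0.4258 -0.2806  0.007 ]
mkw [ 0.4277 -0.4111  0.007 ]
jar [ 0.5761 -0.1978  0.112 ]
jl [ 0.5441 -0.198   0.112 ]
jr [ 0.6065 -0.1977  0.112 ]
plate br [ 0.6841 -0.0243  0.    ]
plate bl [ 0.4919 -0.0277  0.    ]
t 2.6 now [ 0.4341 -0.2025  0.2537] yaw 1.579 turn 0.008 shift [ 25.5 -10.1  -6.3] tilt [0.0021 0.0027]
```

The arm was still moving in that shot, so I'll move over the cap, settle and remeasure.

Call:
{"name": "drive_tool", "arguments": {"series": [1,0,-10,0,0,0,0.008,1,0,0,0,0,0,0,1,0,0,0,0,0,0,1,0,0,0,0,0,0]}}

```text
t: 3.08
eef_pos: [0.4207, -0.2113, 0.2533]
tool_rot: [0.0, 0.71, 0.704, 0.0]
contact_force: [-0.5, -0.8, -0.2]
gripper_width: 0.997
```

Run:
```python
from h import *
c=snap('wrist','w2'); px=c['pixels']
h=cv2.cvtColor(px,cv2.COLOR_BGR2HSV); m=cv2.inRange(h,(12,90,90),(32,255,255)); m[:130]=0;m[235:]=0;m[:,:270]=0;m[:,380:]=0
ys,xs=np.nonzero(m); print(xs.min(),xs.max(),ys.min(),ys.max(),xs.mean(),ys.mean())
print('cap',at(c,(xs.mean(),ys.mean()),.008), 'w',at(c,(xs.min(),ys.mean()),.008)-at(c,(xs.max(),ys.mean()),.008))
im=np.vstack([px[:120,330:640],px[120:400,330:640]])
crop(c,260,100,560,400,2,'w2c')
delta(.424,-.177,.26,np.pi/2)
```

```text
291 352 138 201 321.4322643979058 169.66524869109946
cap [ 0.4243739  -0.17404793  0.008     ] w [-0.06106707  0.00051181  0.        ]
t 3.1 now [ 0.4207 -0.2112  0.2533] yaw 1.562 turn -0.009 shift [34.2  3.3 -6.7] tilt [ 0.0001 -0.    ]
```

View pics/w2c.png

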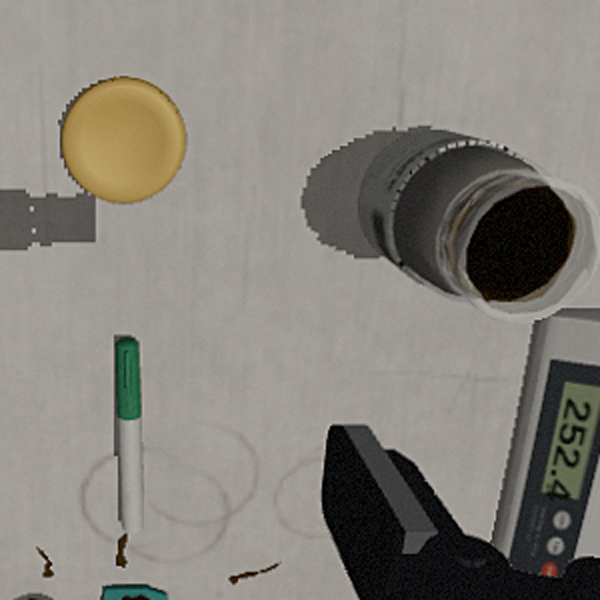

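Run:
```python
from h import *
c=load('w2'); d=load('side0'); s=load('scene0')
for n,uv,z in [('mkg',(323,268),.007),('mkw',(325.5,366),.007),('jar',(519,221),.112),('jl',(478,221),.112),('jr',(559,221),.112),('jt',(519,183),.112),('jb',(519,260),.112)]: print(n,at(c,uv,z).round(4))
a=np.arange(0,6.3,.1)
def circ(x,y,z,r): return np.c_[x+r*np.cos(a),y+r*np.sin(a),0*a+z]
def draw(c,sets,box,k):
    im=cv2.resize(c['pixels'],None,fx=k,fy=k,interpolation=cv2.INTER_CUBIC)
    for P,col in sets: cv2.polylines(im,[np.int32(proj(c,P)*k)],True,col,1)
    x0,y0,x1,y1=[int(k*b) for b in box]; return im[y0:y1,x0:x1]
S=[(circ(.5755,-.205,.112,.031),(0,0,255)),(circ(.5755,-.205,0,.035),(0,255,0)),(circ(.4243,-.1755,.010,.032),(255,0,0)),(circ(.4243,-.1755,.0,.032),(255,0,255))]
A=draw(c,S,(270,120,590,310),2.5); B=cv2.convertScaleAbs(draw(s,S,(260,270,420,375),5),alpha=1.6)[:,:800]
im=np.vstack([A,B[:, :800]]); im=cv2.resize(im,None,fx=.6,fy=.6,interpolation=cv2.INTER_AREA); print(im.shape); cv2.imwrite('pics/ov1.png',im)
```

```text
mkg [ 0.4255 -0.2804  0.007 ]
mkw [ 0.428  -0.4089  0.007 ]
jar [ 0.5741 -0.2007  0.112 ]
jl [ 0.5419 -0.2005  0.112 ]
jr [ 0.6064 -0.2008  0.112 ]
jt [ 0.5695 -0.1716  0.112 ]
jb [ 0.5795 -0.2325  0.112 ]
(600, 480, 3)
```

View pics/ov1.png

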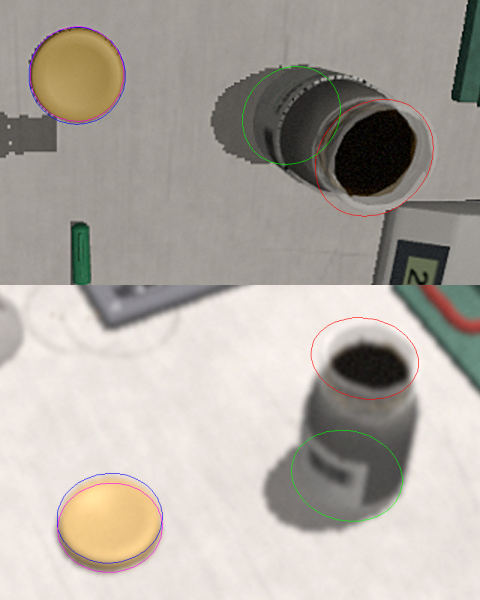

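Run:
```python
from h import *
a=np.arange(0,6.3,.05)
def circ(x,y,z,r): return np.c_[x+r*np.cos(a),y+r*np.sin(a),0*a+z]
S=[(circ(.5755,-.206,.112,.031),(0,0,255)),(circ(.5755,-.206,0,.035),(0,200,0))]
ims=[]
for n in ('scene','side'):
    c=snap(n,n+'1'); k=8; x,y=proj(c,[.5755,-.206,.06])[0].astype(int); print(n,x-25,y-37)
    p=c['pixels'][y-37:y+38,x-25:x+25]; p=cv2.convertScaleAbs(cv2.resize(p,None,fx=k,fy=k,interpolation=cv2.INTER_CUBIC),alpha=1.7 if n=='scene' else 1)
    for P,col in S: cv2.polylines(p,[np.int32((proj(c,P)-[x-25,y-37]+.5)*k)],True,col,1)
    ims.append(p)
cv2.imwrite('pics/ov2.png',np.hstack(ims))
```

```text
scene 353 276
side 364 254
```

View pics/ov2.png

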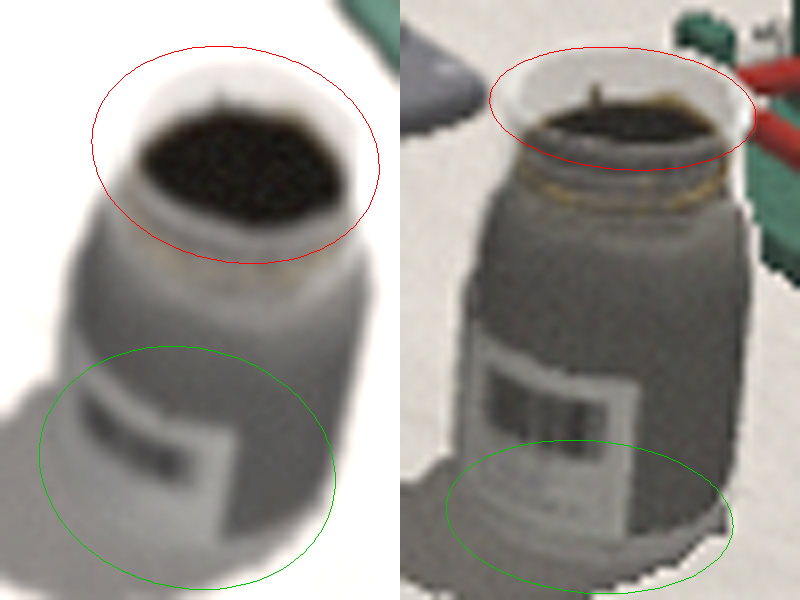

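The overlays agree to about 2 mm, so I'll take the jar at about (0.5765,-0.206) and the marker middle at (0.4268,-0.342). In w2 the right fingertip's inner edge is at (425,313.5). From that I'll check how far the open fingertips reach.

Run:
```python
from h import *
c=load('w2'); e=np.array([.4207,-.2113,.2533]); Y=np.array([1,-.009,0])
for uv in [(425,313.5),(440,313.5),(424,330)]:
    o,d=ray(c,uv); t=(.0425-(o-e)@Y)/(d@Y); print((o+t*d-e).round(4))
delta(.4243,-.1755,.06,0)
```

```text
[ 0.0426  0.0092 -0.0055]
[0.0427 0.0181 0.0103]
[ 0.0425  0.0024 -0.0044]
t 3.2 now [ 0.4209 -0.2109  0.2533] yaw 1.562 turn 1.562 shift [  3.4 -35.4 193.3] tilt [0.0001 0.    ]
```

Call:
{"name": "drive_tool", "arguments": {"series": [1,0,0,0,0,0,0.174,1,0,0,0,0,0,0.174,1,0,0,0,0,0,0.174,1,0,0,0,0,0,0.174,1,0,0,0,0,0,0.174,1,0,0,0,0,0,0.174,1,0,0,0,0,0,0.174,1,0,0,0,0,0,0.174,1,0,0,0,0,0,0.17,1,3,-35,0,0,0,0,1,0,0,50,0,0,0,1,0,0,50,0,0,0]}}

```text
t: 4.72
eef_pos: [0.4246, -0.1755, 0.1528]
tool_rot: [0.0, 1.0, 0.001, 0.001]
contact_force: [-0.2, -1.1, -0.6]
gripper_width: 0.999
```

Call:
{"name": "drive_tool", "arguments": {"series": [1,0,0,50,0,0,0,1,0,0,40,0,0,0,1,0,0,0,0,0,0,1,0,0,0,0,0,0,1,0,0,0,0,0,0]}}

```text
t: 5.35
eef_pos: [0.4252, -0.1761, 0.065]
tool_rot: [0.001, 1.0, 0.0, 0.002]
contact_force: [0.7, 0.3, 0.5]
gripper_width: 1.003
```

Run:
```python
from h import *
delta(.4243,-.1755,.018,0)
```

```text
t 5.3 now [ 0.4252 -0.1761  0.065 ] yaw 0.001 turn 0.001 shift [-0.9 -0.6 47. ] tilt [ 0.0032 -0.0012]
```

Call:
{"name": "drive_tool", "arguments": {"series": [1,-1,0,23,0,0,0,1,0,0,22,0,0,0,1,0,0,0,0,0,0,1,0,0,0,0,0,0,-1,0,0,0,0,0,0,-1,0,0,0,0,0,0,-1,0,0,0,0,0,0,-1,0,0,0,0,0,0], "force": 20}}

```text
t: 6.35
eef_pos: [0.4235, -0.1759, 0.0195]
tool_rot: [0.0, 1.0, 0.0, 0.001]
contact_force: [-1.8, 0.5, 11.6]
gripper_width: 0.704
```

Run:
```python
from h import *
s,r=st(); print(s['gripper_width'],s['contact_force'])
c=snap('scene','scene2'); d=snap('side','side2')
x,y=proj(c,[.4243,-.1755,.02])[0].astype(int); A=c['pixels'][y-40:y+40,x-50:x+50]
x,y=proj(d,[.4243,-.1755,.02])[0].astype(int); B=d['pixels'][y-40:y+40,x-50:x+50]
cv2.imwrite('pics/g1.png',cv2.resize(np.hstack([cv2.convertScaleAbs(A,alpha=1.8),B]),None,fx=4,fy=4,interpolation=cv2.INTER_CUBIC))
```

```text
0.7044223581395092 [-1.84155997  0.54181121 11.61560188]
```

View pics/g1.png

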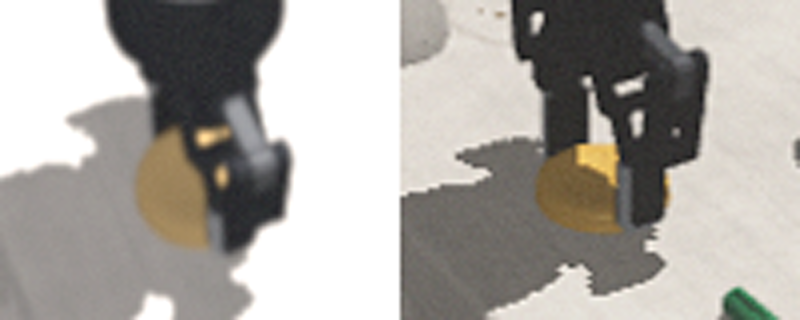

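The fingertips hold the cap by its sides, with the tips just touching the table. I'll open, go up 2 mm, turn 90° and regrip so the cap is centred both ways.

Call:
{"name": "drive_tool", "arguments": {"series": [1,0,0,-2,0,0,0,1,0,0,0,0,0,0,1,0,0,0,0,0,-0.174,1,0,0,0,0,0,-0.174,1,0,0,0,0,0,-0.174,1,0,0,0,0,0,-0.174,1,0,0,0,0,0,-0.174,1,0,0,0,0,0,-0.174,1,0,0,0,0,0,-0.174,1,0,0,0,0,0,-0.174,1,0,0,0,0,0,-0.174,1,0,0,0,0,0,0]}}

```text
t: 7.95
eef_pos: [0.4227, -0.1757, 0.0202]
tool_rot: [-0.0, 0.709, 0.705, 0.0]
contact_force: [-1.0, 0.4, -0.2]
gripper_width: 0.999
```

Call:
{"name": "drive_tool", "arguments": {"series": [1,0,0,0,0,0,0,1,0,0,0,0,0,0,-1,0,0,0,0,0,0,-1,0,0,0,0,0,0,-1,0,0,0,0,0,0,-1,0,0,0,0,0,0], "force": 30}}

```text
t: 8.7
eef_pos: [0.4229, -0.1756, 0.0208]
tool_rot: [0.0, 0.709, 0.706, -0.0]
contact_force: [-2.1, 0.2, 9.5]
gripper_width: 0.693
```

Run:
```python
from h import *
delta(.5765,-.206,.2,np.pi/2)
```

```text
t 8.7 now [ 0.4229 -0.1756  0.0208] yaw 1.566 turn -0.004 shift [ -30.4  153.6 -179.2] tilt [ 0.0001 -0.0007]
```

Call:
{"name": "drive_tool", "arguments": {"series": [-1,0,0,-20,0,0,0,-1,0,0,-40,0,0,0,-1,0,0,-50,0,0,0,-1,0,0,-50,0,0,0,-1,0,0,-20,0,0,0,-1,-10,51,0,0,0,0,-1,-10,51,0,0,0,0,-1,-10,51,0,0,0,0,-1,0,0,0,0,0,0,-1,0,0,0,0,0,0,-1,0,0,0,0,0,0]}}

```text
t: 10.07
eef_pos: [0.5745, -0.2061, 0.2003]
tool_rot: [-0.0, 0.708, 0.706, -0.001]
contact_force: [-0.7, -0.3, -0.4]
gripper_width: 0.685
```

Run:
```python
from h import *
s,r=st(); e=s['eef_pos']; delta(.5765,-.206,.135,np.pi/2); print(s['gripper_width'])
a=np.arange(0,6.3,.05)
def circ(x,y,z,r): return np.c_[x+r*np.cos(a),y+r*np.sin(a),0*a+z]
S=[(circ(e[0],e[1],e[2]-.0208,.032),(255,0,0)),(circ(.5765,-.206,.112,.028),(0,0,255)),(circ(.5765,-.206,0,.035),(0,200,0))]
ims=[]
for n in ('scene','side'):
    c=snap(n,n+'3'); k=6; x,y=proj(c,[.5765,-.206,.1])[0].astype(int)
    p=c['pixels'][y-50:y+50,x-33:x+33]; p=cv2.convertScaleAbs(cv2.resize(p,None,fx=k,fy=k,interpolation=cv2.INTER_CUBIC),alpha=1.7 if n=='scene' else 1)
    for P,col in S: cv2.polylines(p,[np.int32((proj(c,P)-[x-33,y-50]+.5)*k)],True,col,1)
    ims.append(p)
cv2.imwrite('pics/ov3.png',np.hstack(ims))
```

```text
t 10.1 now [ 0.5745 -0.2061  0.2003] yaw 1.567 turn -0.004 shift [ 0.1  2.  65.3] tilt [-0.001  -0.0006]
0.6847571731996558
```

View pics/ov3.png

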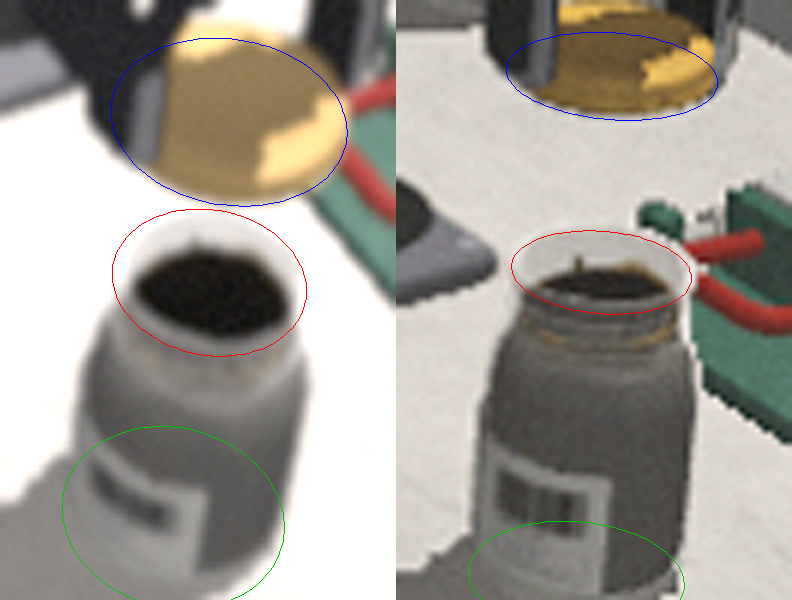

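The cap is held level. The cap and jar overlays show the same small image bias, so their relative alignment is good. I'll lower it gently.

Call:
{"name": "drive_tool", "arguments": {"series": [-1,0,2,30,0,0,0,-1,0,0,25,0,0,0,-1,0,0,6,0,0,0,-1,0,0,2,0,0,0,-1,0,0,0,0,0,0,-1,0,0,0,0,0,0,-1,0,0,0,0,0,0]}}

```text
t: 11.05
eef_pos: [0.578, -0.2063, 0.1379]
tool_rot: [0.0, 0.709, 0.706, 0.0]
contact_force: [-0.3, -0.7, 0.7]
gripper_width: 0.688
```

Call:
{"name": "drive_tool", "arguments": {"series": [-1,0,0,2,0,0,0,-1,0,0,0,0,0,0,-1,0,0,0,0,0,0]}}

```text
t: 11.42
eef_pos: [0.5777, -0.2062, 0.1352]
tool_rot: [-0.0, 0.709, 0.706, -0.0]
contact_force: [-0.5, 0.2, -0.1]
gripper_width: 0.69
```

Call:
{"name": "drive_tool", "arguments": {"series": [-1,0,-1,1.5,0,0,0,-1,0,0,0,0,0,0,-1,0,0,0,0,0,0]}}

```text
t: 11.8
eef_pos: [0.5767, -0.2062, 0.1338]
tool_rot: [-0.0, 0.709, 0.706, -0.0]
contact_force: [0.3, 0.6, -0.1]
gripper_width: 0.691
```

Call:
{"name": "drive_tool", "arguments": {"series": [-1,0,0,1.5,0,0,0,-1,0,0,0,0,0,0,-1,0,0,0,0,0,0]}}

```text
t: 12.18
eef_pos: [0.5769, -0.2062, 0.1327]
tool_rot: [0.0, 0.709, 0.706, 0.0]
contact_force: [-1.1, -0.2, 3.9]
gripper_width: 0.689
```

Contact is at the predicted height. Release and go up.

Call:
{"name": "drive_tool", "arguments": {"series": [1,0,0,0,0,0,0,1,0,0,0,0,0,0,1,0,0,0,0,0,0,1,0,0,-15,0,0,0,1,0,0,-45,0,0,0,1,0,0,-50,0,0,0,1,0,0,-10,0,0,0,1,0,0,0,0,0,0]}}

```text
t: 13.18
eef_pos: [0.577, -0.2063, 0.2534]
tool_rot: [0.001, 0.709, 0.706, 0.0]
contact_force: [0.1, -0.5, -0.2]
gripper_width: 1.001
```

Run:
```python
from h import *
s,r=st()
a=np.arange(0,6.3,.05)
def circ(x,y,z,r): return np.c_[x+r*np.cos(a),y+r*np.sin(a),0*a+z]
S=[(circ(.5767,-.206,.112,.032),(255,0,0)),(circ(.5765,-.206,.122,.032),(0,0,255)),(circ(.5765,-.206,0,.035),(0,200,0))]
ims=[]
for n in ('scene','side'):
    c=snap(n,n+'4'); k=6; x,y=proj(c,[.5765,-.206,.06])[0].astype(int)
    p=c['pixels'][y-50:y+50,x-33:x+33]; p=cv2.convertScaleAbs(cv2.resize(p,None,fx=k,fy=k,interpolation=cv2.INTER_CUBIC),alpha=1.7 if n=='scene' else 1)
    ims.append(p)
cv2.imwrite('pics/ov4.png',np.hstack(ims))
# full-scene marker/plate look for later
delta(.4268,-.342,.25,np.pi/2)
```

```text
t 13.3 now [ 0.5759 -0.2063  0.2512] yaw 1.567 turn -0.004 shift [-135.7 -149.1    1.2] tilt [-0.0019  0.0003]
```

View pics/ov4.png

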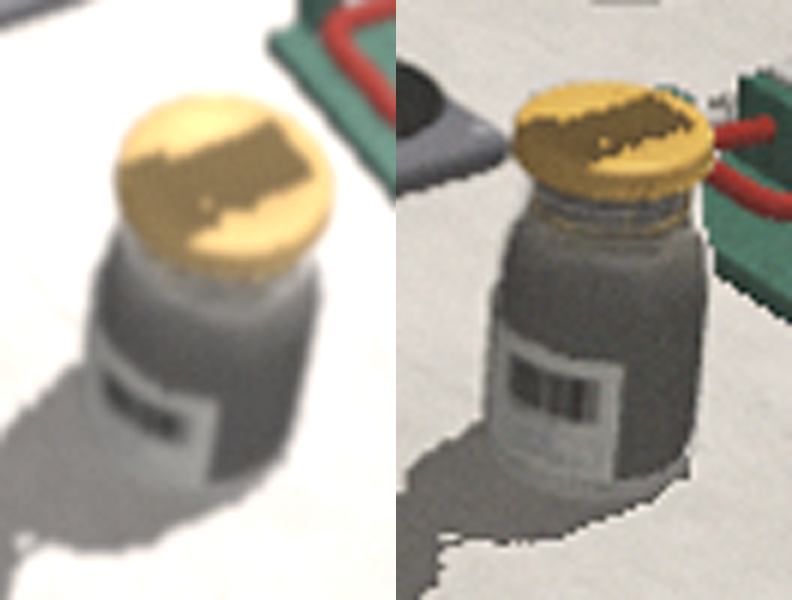

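The cap sits flat and centred on the jar's mouth. Next, the marker. I'll look from nearly straight above it.

Call:
{"name": "drive_tool", "arguments": {"series": [1,-39,-30,0,0,0,0,1,-39,-30,0,0,0,0,1,-39,-30,0,0,0,0,1,-39,-30,0,0,0,0,1,-38,-29,0,0,0,-0.004,1,0,0,0,0,0,0,1,0,0,0,0,0,0,1,0,0,0,0,0,0,1,0,0,0,0,0,0]}}

```text
t: 14.4
eef_pos: [0.4277, -0.3984, 0.2522]
tool_rot: [-0.0, 0.706, 0.708, 0.0]
contact_force: [-0.1, -0.2, -0.9]
gripper_width: 1.004
```

Run:
```python
from h import *
c=snap('wrist','w5'); p=proj(c,[[.4268,-.281,.007],[.4268,-.403,.007]]); print(p)
x0,y0=int(p[:,0].mean())-45,int(p[:,1].min())-20; print(x0,y0); crop(c,x0,y0,x0+90,y0+170,3.5,'w5c'); delta(.4268,-.342,.05,np.pi/2)
```

```text
[[317.43257988  84.06801792]
 [317.14611818 210.60554996]]
272 64
t 14.4 now [ 0.4276 -0.3987  0.2523] yaw 1.573 turn 0.002 shift [ 56.7  -0.8 202.3] tilt [0.0001 0.0002]
```

View pics/w5c.png

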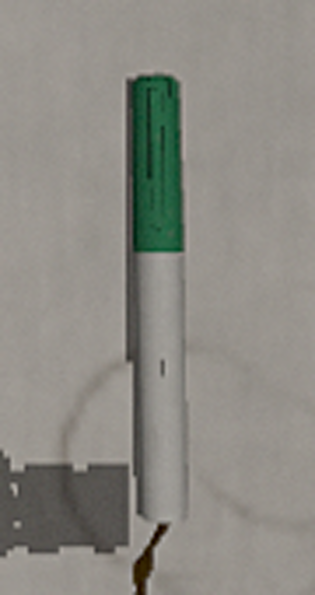

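The marker runs from (316.9,84.9) at the green end to (318,213.1) at the white end.

Run:
```python
from h import *
c=load('w5'); a,b=at(c,(316.9,84.9),.007),at(c,(318,213.1),.007); print(a,b,(a+b)/2,np.linalg.norm(a-b)); m=(a+b)/2
d=a-b; yaw=np.arctan2(d[1],d[0]); print(yaw); delta(m[0],m[1]-0.0,.06,yaw)
```

```text
[ 0.42630092 -0.28173814  0.007     ] [ 0.42769124 -0.40564507  0.007     ] [ 0.42699608 -0.3436916   0.007     ] 0.12391473067751667
1.5820165816055192
t 14.4 now [ 0.4276 -0.3987  0.2523] yaw 1.573 turn -0.009 shift [ 55.    0.  192.3] tilt [0.0001 0.0002]
```

Call:
{"name": "drive_tool", "arguments": {"series": [1,28,0,40,0,0,-0.009,1,28,0,40,0,0,0,1,0,0,50,0,0,0,1,0,0,50,0,0,0,1,0,0,35,0,0,0,1,0,0,11,0,0,0,1,0,0,0,0,0,0,1,0,0,0,0,0,0]}}

```text
t: 15.45
eef_pos: [0.4278, -0.3442, 0.0278]
tool_rot: [0.001, 0.704, 0.71, 0.0]
contact_force: [0.4, 0.7, -0.1]
gripper_width: 1.001
```

Call:
{"name": "drive_tool", "arguments": {"series": [-1,0,0,0,0,0,0,-1,0,0,0,0,0,0,-1,0,0,0,0,0,0,-1,0,0,0,0,0,0,-1,0,0,0,0,0,0,-1,0,0,0,0,0,0,-1,0,0,0,0,0,0,-1,0,0,0,0,0,0], "force": 60}}

```text
t: 16.45
eef_pos: [0.4268, -0.3437, 0.0265]
tool_rot: [0.0, 0.704, 0.71, -0.0]
contact_force: [-1.3, -0.3, 4.9]
gripper_width: 0.128
```

Call:
{"name": "drive_tool", "arguments": {"series": [-1,0,0,-20,0,0,0,-1,0,0,-50,0,0,0,-1,0,0,-50,0,0,0,-1,0,0,-50,0,0,0,-1,0,0,-50,0,0,0,-1,46,16,0,0,0,0,-1,46,16,0,0,0,0,-1,46,16,0,0,0,0,-1,46,16,0,0,0,0,-1,46,16,0,0,0,0,-1,43,18,0,0,0,0]}}

```text
t: 17.82
eef_pos: [0.5223, -0.0679, 0.2473]
tool_rot: [0.0, 0.704, 0.711, 0.0]
contact_force: [0.8, -0.2, 0.1]
gripper_width: 0.127
```

Call:
{"name": "drive_tool", "arguments": {"series": [-1,0,0,0,0,0,0,-1,0,0,0,0,0,0,-1,0,0,0,0,0,0]}}

```text
t: 18.2
eef_pos: [0.5218, -0.0713, 0.2463]
tool_rot: [0.0, 0.705, 0.709, -0.0]
contact_force: [1.0, -0.8, 0.4]
gripper_width: 0.127
```

Run:
```python
from h import *
c=snap('wrist','w6'); delta(.5255,.023,.1,np.pi/2); s,r=st(); print(s['gripper_width'])
P=[[.4855,-.037,.012],[.4855,.083,.012],[.6755,.083,.012],[.6755,-.037,.012]]; p=proj(c,P); print(p.round(1))
im=c['pixels'].copy(); cv2.imwrite('pics/w6c.png',cv2.resize(im[0:400,140:640],None,fx=1.5,fy=1.5,interpolation=cv2.INTER_CUBIC))
```

```text
t 18.2 now [ 0.5218 -0.0712  0.2463] yaw 1.577 turn 0.007 shift [ 94.2   3.7 146.3] tilt [-0.0003 -0.0006]
0.1286951207510607
[[281.2 173.8]
 [278.6  38.3]
 [490.2  43.1]
 [474.2 176.1]]
```

View pics/w6c.png

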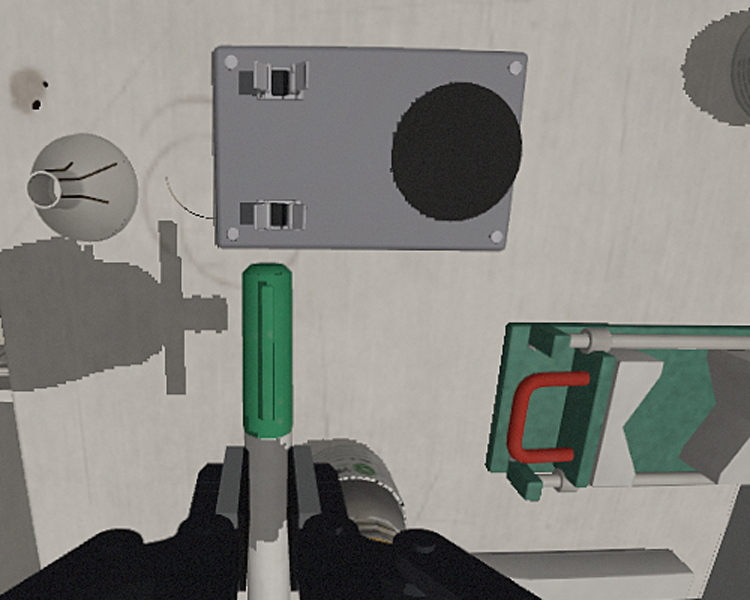

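The picture shows the plate corners at (216,47), (527,53), (505,250) and (217,247) in crop pixels. The pad centre is (457,151), the clip mouths are near (281,80) and (279.5,214), and the held marker's green tip is at (268,264).

Run:
```python
from h import *
c=load('w6'); f=lambda u,v:(140+u/1.5,v/1.5)
P=np.array([at(c,f(*q),.012) for q in [(216,47),(527,53),(505,250),(217,247)]]); print(P.round(4),P.mean(0).round(4))
print('yaws',np.arctan2(*(P[1]-P[0])[[1,0]]),np.arctan2(*(P[2]-P[3])[[1,0]]))
print('pad',at(c,f(457,151),.013)); 
for q in [(281,80),(279.5,214)]: print('clip42',at(c,f(*q),.042),'35',at(c,f(*q),.035))
e=np.array([.5218,-.0712,.2463])
print('tip',at(c,f(268,264),e[2]-.0195)-e,'capend',at(c,f(268,438),e[2]-.0195)-e)
for q in [(244,350),(292,350)]: print(at(c,f(*q),e[2]-.0195)-e)
s=load('scene0'); w5=load('w5')
```

```text
[[ 0.4904  0.0887  0.012 ]
 [ 0.6758  0.0895  0.012 ]
 [ 0.6767 -0.0278  0.012 ]
 [ 0.489  -0.0282  0.012 ]] [0.583  0.0306 0.012 ]
yaws 0.004251263066626323 0.0022560224605928793
pad [0.63814886 0.03231182 0.013     ]
clip42 [0.52825768 0.06567406 0.042     ] 35 [0.52840466 0.06688208 0.035     ]
clip42 [ 0.52840386 -0.005841    0.042     ] 35 [ 0.52855399 -0.00617233  0.035     ]
tip [-0.00014132  0.06158959 -0.0195    ] capend [ 0.00025137  0.01227531 -0.0195    ]
[-0.00643802  0.03845033 -0.0195    ]
[ 0.00652257  0.03855112 -0.0195    ]
```

Run:
```python
from h import *
for n in ['scene0','scene3','side3','w6']:
    c=load(n); g=cv2.GaussianBlur(cv2.cvtColor(c['pixels'],cv2.COLOR_BGR2GRAY),(3,3),0)
    p=proj(c,[.637,.029,.013])[0]; x,y=p.astype(int); v0=int(g[y,x]); 
    q=proj(c,[.56,.029,.012])[0].astype(int); v1=int(g[q[1],q[0]])
    m=(g<(v0+v1)/2).astype(np.uint8); k,l,s,cen=cv2.connectedComponentsWithStats(m); i=l[y,x]
    w=at(c,cen[i],.013); cn,_=cv2.findContours((l==i).astype(np.uint8),0,2); C=np.array([at(c,t[0].astype(float),.013)[:2] for t in cn[0]])
    print(n,v0,v1,s[i],w.round(4),C.min(0).round(4),C.max(0).round(4),(C.min(0)+C.max(0))/2)
```

```text
scene0 32 90 [327 232  36  24 657] [0.6356 0.0294 0.013 ] [ 0.597  -0.0094] [0.6736 0.0705] [0.63529626 0.03054754]
scene3 35 98 [  106     0   367   288 26326] [1.027  0.6627 0.013 ] [ 0.3967 -0.1669] [1.7459 2.3923] [1.0712819 1.1127057]
side3 56 127 [328 249  36  17 462] [0.6375 0.0339 0.013 ] [ 0.5974 -0.0072] [0.6772 0.0756] [0.63734263 0.03418253]
w6 35 122 [ 400   55   88   93 6345] [0.6373 0.0322 0.013 ] [ 0.5971 -0.0097] [0.6782 0.0717] [0.63766705 0.03096719]
```

The pad centroids agree at about (0.637,0.0315), which puts the plate centre at (0.582,0.031). Target TCP for the marker is (0.5275,0.0305).

Call:
{"name": "drive_tool", "arguments": {"series": [-1,34,2,0,0,0,0.004,-1,34,2,0,0,0,0,-1,34,2,0,0,0,0,-1,0,0,50,0,0,0,-1,0,0,50,0,0,0,-1,0,0,50,0,0,0,-1,0,0,16,0,0,0,-1,0,0,0,0,0,0,-1,0,0,0,0,0,0,-1,0,0,0,0,0,0], "force": 80}}

```text
t: 19.5
eef_pos: [0.5288, 0.0323, 0.082]
tool_rot: [0.001, 0.706, 0.709, 0.001]
contact_force: [-0.2, 0.1, 0.0]
gripper_width: 0.117
```

Run:
```python
from h import *
delta(.5275,.0305,.06,np.pi/2+.003)
a=snap('scene','scene7'); b=snap('side','side7'); ims=[]
for c,g in ((a,1.7),(b,1)):
    x,y=proj(c,[.5275,.03,.05])[0].astype(int); p=c['pixels'][y-45:y+45,x-60:x+60]; ims.append(cv2.convertScaleAbs(cv2.resize(p,None,fx=3.3,fy=5*.66,interpolation=cv2.INTER_CUBIC),alpha=g))
cv2.imwrite('pics/ov7.png',np.hstack(ims))
```

```text
t 19.5 now [0.5288 0.0323 0.082 ] yaw 1.575 turn 0.002 shift [-1.8 -1.3 22. ] tilt [ 0.0031 -0.    ]
```

Now I'll lower it in steps, watching the force.

Call:
{"name": "drive_tool", "arguments": {"series": [-1,-1,-1,10,0,0,0.002,-1,0,0,5,0,0,0,-1,0,0,4,0,0,0,-1,0,0,0,0,0,0,-1,0,0,0,0,0,0]}}

```text
t: 20.23
eef_pos: [0.5267, 0.0315, 0.0613]
tool_rot: [-0.0, 0.706, 0.708, 0.0]
contact_force: [0.3, -0.0, -0.1]
gripper_width: 0.111
```

Call:
{"name": "drive_tool", "arguments": {"series": [-1,0,0,3,0,0,0,-1,0,0,3,0,0,0,-1,0,0,0,0,0,0]}}

```text
t: 20.6
eef_pos: [0.5274, 0.0314, 0.0555]
tool_rot: [0.0, 0.706, 0.708, 0.001]
contact_force: [1.5, 0.3, 1.1]
gripper_width: 0.113
```

Call:
{"name": "drive_tool", "arguments": {"series": [-1,0,0,3,0,0,0,-1,0,0,3,0,0,0,-1,0,0,0,0,0,0]}}

```text
t: 20.98
eef_pos: [0.5265, 0.0311, 0.0488]
tool_rot: [-0.0, 0.706, 0.708, -0.0]
contact_force: [3.0, -0.3, -1.3]
gripper_width: 0.12
```

Call:
{"name": "drive_tool", "arguments": {"series": [-1,0,0.5,3,0,0,0,-1,0,0,1,0,0,0,-1,0,0,0,0,0,0]}}

```text
t: 21.35
eef_pos: [0.5265, 0.0312, 0.045]
tool_rot: [-0.0, 0.706, 0.708, -0.001]
contact_force: [0.8, 0.0, -1.2]
gripper_width: 0.115
```

Call:
{"name": "drive_tool", "arguments": {"series": [-1,0,0,1.5,0,0,0,-1,0,0,0,0,0,0,-1,0,0,0,0,0,0]}}

```text
t: 21.72
eef_pos: [0.527, 0.0311, 0.0443]
tool_rot: [0.0, 0.706, 0.708, -0.0]
contact_force: [-2.7, -1.2, 7.5]
gripper_width: 0.116
```

It's seated at the predicted height with a firm stop. I'll release, rise and move towards the roll.

Call:
{"name": "drive_tool", "arguments": {"series": [1,0,0,0,0,0,0,1,0,0,0,0,0,0,1,0,0,0,0,0,0,1,0,0,-20,0,0,0,1,0,0,-50,0,0,0,1,0,0,-60,0,0,0,1,0,0,-60,0,0,0,1,0,0,-16,0,0,0]}}

```text
t: 22.72
eef_pos: [0.5287, 0.0325, 0.2549]
tool_rot: [0.003, 0.706, 0.708, 0.003]
contact_force: [-0.4, -0.9, -0.6]
gripper_width: 0.995
```

Call:
{"name": "drive_tool", "arguments": {"series": [1,48,-24,0,0,0,0,1,48,-24,0,0,0,0,1,48,-24,0,0,0,0,1,48,-24,0,0,0,0,1,47,-26,0,0,0,0,1,0,0,0,0,0,0,1,0,0,0,0,0,0,1,0,0,0,0,0,0]}}

```text
t: 23.72
eef_pos: [0.405, 0.2685, 0.2495]
tool_rot: [0.0, 0.707, 0.707, -0.0]
contact_force: [-0.3, -0.4, 0.1]
gripper_width: 0.999
```

Run:
```python
from h import *
a=snap('scene','scene8'); b=snap('side','side8'); w=snap('wrist','w8')
x,y=proj(a,[.55,.03,.03])[0].astype(int); A=cv2.convertScaleAbs(cv2.resize(a['pixels'][y-32:y+33,x-65:x+65],None,fx=3,fy=3,interpolation=cv2.INTER_CUBIC),alpha=1.7)
x,y=proj(b,[.55,.03,.03])[0].astype(int); B=cv2.resize(b['pixels'][y-32:y+33,x-65:x+65],None,fx=3,fy=3,interpolation=cv2.INTER_CUBIC)
C=cv2.resize(w['pixels'][0:405,120:640],(780,608))
im=np.vstack([np.hstack([A,B]),C]); print(im.shape); cv2.imwrite('pics/ov8.png',cv2.resize(im,(585,602))); delta(.405,.314,.25,np.pi/2)
```

```text
(803, 780, 3)
t 23.9 now [0.4049 0.2689 0.2496] yaw 1.572 turn 0.001 shift [45.1  0.1 -0.4] tilt [-0.0003 -0.0004]
```

```bash
python3 -c "
import cv2; i=cv2.imread('pics/ov8.png'); cv2.imwrite('pics/ov8b.png',cv2.resize(i,(583,600)))"
```

```text
(no output)
```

View pics/ov8b.png

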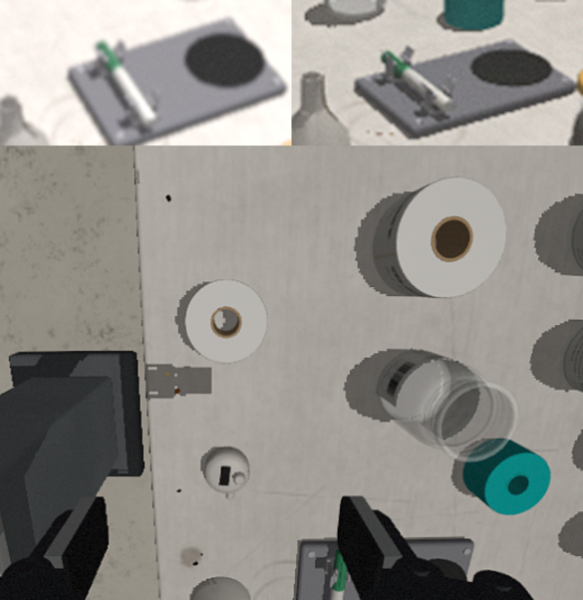

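The marker lies level in both clips. The wrist view again shows the smaller white roll at (226,321), the counter at (226,470) and the larger roll at (451,238). I'll measure the roll and enlarge the counter.

Run:
```python
from h import *
c=load('w8'); print('roll',at(c,(321.7,156.5),.039))
g=cv2.cvtColor(c['pixels'],cv2.COLOR_BGR2GRAY)
b=g[105:215,270:375]; print('levels',b[52,20],np.percentile(b,[5,50,95]))
m=(b>188).astype(np.uint8); 
k,l,s,cen=cv2.connectedComponentsWithStats(m); i=1+s[1:,4].argmax(); print(s[i],cen[i]+[270,105]); x,y,w,h=s[i][:4]
for uv in [(270+x,105+y+h/2),(270+x+w,105+y+h/2),(270+x+w/2,105+y),(270+x+w/2,105+y+h),(270+x+w/2,105+y+h/2)]: print(at(c,uv,.039).round(4))
crop(c,290,255,350,325,8,'w8c')
delta(.405,.314,.25,np.pi/2)
```

```text
roll [0.40818158 0.32177681 0.039     ]
levels 181 [ 93. 168. 183.]
[16 44  1  6  6] [286.  151.5]
[0.3763 0.3257 0.039 ]
[0.3771 0.3257 0.039 ]
[0.3768 0.3283 0.039 ]
[0.3766 0.3231 0.039 ]
[0.3767 0.3257 0.039 ]
t 23.9 now [0.4049 0.2689 0.2496] yaw 1.572 turn 0.001 shift [45.1  0.1 -0.4] tilt [-0.0003 -0.0004]
```

View pics/w8c.png

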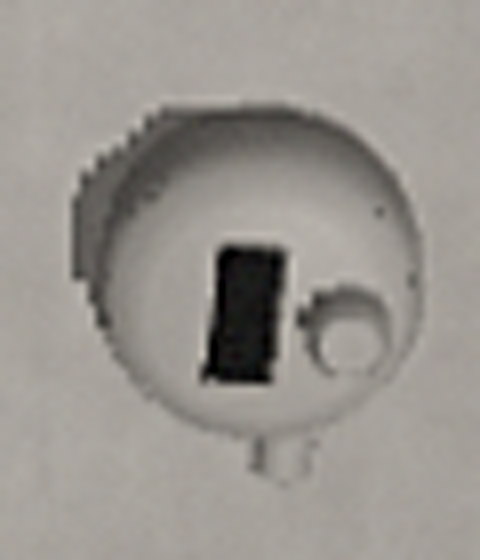

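The counter's case spans (98–420, 105–435) in the crop, with the peg pointing nearly towards -y and the button at (350,335). Now I'll pick the roll.

Run:
```python
from h import *
c=load('w8'); f=lambda u,v:(120+u/.7474/1.5,(v/.7472-195)/1.5)
for q in [(185,320.5),(267,320.5),(226,279),(226,362)]: print(at(c,f(*q),.039).round(4))
print('counter',at(c,(322.4,288.8),.012), at(c,(322.4,288.8),.018))
for u,v in [(98,270),(420,270),(259,105),(259,435)]: print(at(c,(290+u/8,255+v/8),.012).round(4))
```

```text
[0.3753 0.3222 0.039 ]
[0.4409 0.3224 0.039 ]
[0.408 0.354 0.039]
[0.4082 0.2887 0.039 ]
counter [0.40980809 0.1786254  0.012     ] [0.4097305  0.18148558 0.018     ]
[0.3878 0.1786 0.012 ]
[0.4317 0.1787 0.012 ]
[0.4097 0.2029 0.012 ]
[0.4099 0.1534 0.012 ]
```

Call:
{"name": "drive_tool", "arguments": {"series": [1,26,2,0,0,0,0,1,25,1,40,0,0,0,1,0,0,50,0,0,0,1,0,0,50,0,0,0,1,0,0,50,0,0,0,1,0,0,33,0,0,0,1,0,0,0,0,0,0,1,0,0,0,0,0,0,1,0,0,0,0,0,0]}}

```text
t: 25.0
eef_pos: [0.4082, 0.3216, 0.0284]
tool_rot: [0.0, 0.706, 0.708, 0.001]
contact_force: [-0.3, -0.1, -1.0]
gripper_width: 0.997
```

Call:
{"name": "drive_tool", "arguments": {"series": [-1,0,0,0,0,0,0,-1,0,0,0,0,0,0,-1,0,0,0,0,0,0,-1,0,0,0,0,0,0,-1,0,0,0,0,0,0], "force": 30}}

```text
t: 25.62
eef_pos: [0.4078, 0.3212, 0.028]
tool_rot: [0.0, 0.706, 0.708, 0.001]
contact_force: [-0.1, -2.6, 8.8]
gripper_width: 0.754
```

Run:
```python
from h import *
delta(.637,.0315,.2,np.pi/2)
```

```text
t 25.6 now [0.4078 0.3212 0.028 ] yaw 1.573 turn 0.003 shift [-289.7  229.2 -172. ] tilt [0.0017 0.0003]
```

Call:
{"name": "drive_tool", "arguments": {"series": [-1,0,0,-25,0,0,0,-1,0,0,-50,0,0,0,-1,0,0,-50,0,0,0,-1,0,0,-47,0,0,0,-1,-41,33,0,0,0,0,-1,-41,33,0,0,0,0,-1,-41,33,0,0,0,0,-1,-41,33,0,0,0,0,-1,-41,33,0,0,0,0,-1,-42,32,0,0,0,0,-1,-42,32,0,0,0,0]}}

```text
t: 27.0
eef_pos: [0.6378, 0.031, 0.1992]
tool_rot: [0.0, 0.706, 0.708, 0.0]
contact_force: [0.4, -0.1, -0.8]
gripper_width: 0.757
```

Call:
{"name": "drive_tool", "arguments": {"series": [-1,0,0,40,0,0,0,-1,0,0,40,0,0,0,-1,0,0,30,0,0,0,-1,0,0,0,0,0,0,-1,0,0,0,0,0,0]}}

```text
t: 27.62
eef_pos: [0.6378, 0.033, 0.0903]
tool_rot: [0.0, 0.706, 0.708, 0.001]
contact_force: [-0.1, 0.1, -0.7]
gripper_width: 0.758
```

Run:
```python
from h import *
delta(.637,.0315,.041,np.pi/2); print(st()[0]['gripper_width'])
```

```text
t 27.6 now [0.6378 0.033  0.0903] yaw 1.574 turn 0.003 shift [-1.5 -0.8 49.3] tilt [0.0017 0.0005]
0.7577807380813294
```

Call:
{"name": "drive_tool", "arguments": {"series": [-1,-1,0,25,0,0,0,-1,0,0,17,0,0,0,-1,0,0,4,0,0,0,-1,0,0,0,0,0,0,-1,0,0,0,0,0,0]}}

```text
t: 28.25
eef_pos: [0.6375, 0.0319, 0.0432]
tool_rot: [0.0, 0.706, 0.708, 0.0]
contact_force: [0.4, 0.4, -0.8]
gripper_width: 0.759
```

Call:
{"name": "drive_tool", "arguments": {"series": [-1,0,0,2,0,0,0,-1,0,0,0,0,0,0,-1,0,0,0,0,0,0]}}

```text
t: 28.62
eef_pos: [0.6375, 0.0318, 0.0411]
tool_rot: [0.0, 0.706, 0.708, 0.0]
contact_force: [1.5, 0.8, 1.0]
gripper_width: 0.759
```

Call:
{"name": "drive_tool", "arguments": {"series": [-1,0,0,1.5,0,0,0,-1,0,0,0,0,0,0,-1,0,0,0,0,0,0]}}

```text
t: 29.0
eef_pos: [0.6375, 0.0317, 0.041]
tool_rot: [0.001, 0.706, 0.708, 0.0]
contact_force: [-4.3, -1.5, 13.5]
gripper_width: 0.755
```

Call:
{"name": "drive_tool", "arguments": {"series": [1,0,0,0,0,0,0,1,0,0,0,0,0,0,1,0,0,0,0,0,0,1,0,0,-20,0,0,0,1,0,0,-45,0,0,0,1,0,0,-55,0,0,0,1,0,0,-55,0,0,0,1,0,0,-34,0,0,0]}}

```text
t: 30.0
eef_pos: [0.6378, 0.0325, 0.253]
tool_rot: [0.001, 0.706, 0.708, 0.002]
contact_force: [0.8, 0.1, -0.0]
gripper_width: 0.997
```

Call:
{"name": "drive_tool", "arguments": {"series": [1,20,-46,0,0,0,0,1,20,-46,0,0,0,0,1,20,-46,0,0,0,0,1,20,-46,0,0,0,0,1,18,-44,0,0,0,0,1,0,0,0,0,0,0,1,0,0,0,0,0,0,1,0,0,0,0,0,0]}}

```text
t: 31.0
eef_pos: [0.4098, 0.1287, 0.2487]
tool_rot: [-0.0, 0.706, 0.708, 0.0]
contact_force: [0.1, 0.7, 0.1]
gripper_width: 1.004
```

Run:
```python
from h import *
c=snap('wrist','w9'); delta(.409,.177,.06,np.pi/2)
p=proj(c,[.409,.177,.012])[0].astype(int); x0,y0=p-40; print(x0,y0)
b=snap('side','side9'); x,y=proj(b,[.6,.0,.03])[0].astype(int)
A=cv2.resize(c['pixels'][y0:y0+80,x0:x0+80],None,fx=5,fy=5,interpolation=cv2.INTER_CUBIC)
B=cv2.resize(b['pixels'][y-50:y+50,x-50:x+50],None,fx=4,fy=4,interpolation=cv2.INTER_CUBIC)
cv2.imwrite('pics/ov9.png',np.hstack([A,B]))
```

```text
t 31.1 now [0.4096 0.1287 0.2485] yaw 1.573 turn 0.002 shift [ 48.3  -0.6 188.5] tilt [0.0001 0.0008]
277 119
```

View pics/ov9.png

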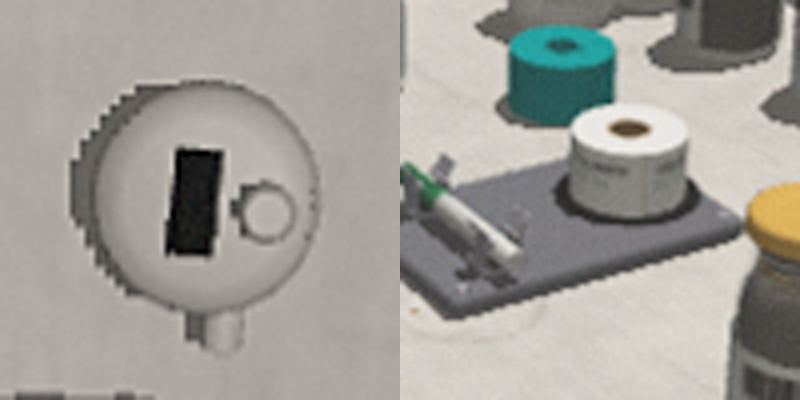

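The roll stands upright on the pad. The counter's case centre is at wrist pixel (318.4,158.2), turned about +0.136 rad.

Run:
```python
from h import *
c=load('w9'); q=at(c,(318.4,158.2),.012); print(q, [at(c,(277+u/5,119+196/5),.012)[0].round(4) for u in (95,320)], [at(c,(277+207/5,119+v/5),.012)[1].round(4) for v in (82,310)])
delta(q[0],q[1],.027,np.pi/2+.136)
```

```text
[0.41007784 0.17822939 0.012     ] [np.float64(0.3884), np.float64(0.432)] [np.float64(0.1996), np.float64(0.1561)]
t 31.1 now [0.4095 0.1288 0.2484] yaw 1.573 turn -0.134 shift [ 48.9   7.3 221.4] tilt [-0.0002  0.0009]
```

Call:
{"name": "drive_tool", "arguments": {"series": [1,0,0,0,0,0,-0.134,1,24,4,30,0,0,0,1,25,3,30,0,0,0,1,0,0,50,0,0,0,1,0,0,50,0,0,0,1,0,0,40,0,0,0,1,0,0,20,0,0,0,1,0,0,0,0,0,0,1,0,0,0,0,0,0]}}

```text
t: 32.22
eef_pos: [0.4096, 0.1789, 0.0288]
tool_rot: [0.0, 0.657, 0.754, 0.0]
contact_force: [0.3, -0.2, 0.3]
gripper_width: 1.001
```

Call:
{"name": "drive_tool", "arguments": {"series": [-1,0,0,0,0,0,0,-1,0,0,0,0,0,0,-1,0,0,0,0,0,0,-1,0,0,0,0,0,0,-1,0,0,0,0,0,0,-1,0,0,0,0,0,0], "force": 25}}

```text
t: 32.98
eef_pos: [0.4095, 0.1784, 0.0291]
tool_rot: [0.001, 0.657, 0.754, 0.0]
contact_force: [-0.6, -1.1, 8.7]
gripper_width: 0.491
```

Run:
```python
from h import *
delta(.579,-.099,.2,np.pi/2+.136)
```

```text
t 33.0 now [0.4095 0.1784 0.0291] yaw 1.708 turn 0.001 shift [-297.8  130.3 -170.9] tilt [ 0.0013 -0.0004]
```

Run:
```python
from h import *
c=load('w6'); f=lambda u,v:(140+u/1.5,v/1.5)
for q in [(488,470),(505,325),(520,500)]: print(at(c,f(*q),.0),at(c,f(*q),.05))
```

```text
[ 0.69316318 -0.19618861  0.        ] [ 0.66977934 -0.16817438  0.05      ]
[ 0.68923934 -0.08113055  0.        ] [ 0.66638978 -0.06878296  0.05      ]
[ 0.72316169 -0.22321789  0.        ] [ 0.69569316 -0.19152327  0.05      ]
```

Call:
{"name": "drive_tool", "arguments": {"series": [-1,0,0,-25,0,0,0,-1,0,0,-50,0,0,0,-1,0,0,-50,0,0,0,-1,0,0,-46,0,0,0,-1,-43,19,0,0,0,0,-1,-43,19,0,0,0,0,-1,-43,19,0,0,0,0,-1,-43,19,0,0,0,0,-1,-42,18,0,0,0,0,-1,-42,18,0,0,0,0,-1,-42,18,0,0,0,0]}}

```text
t: 34.35
eef_pos: [0.5789, -0.1006, 0.1993]
tool_rot: [0.0, 0.657, 0.754, -0.0]
contact_force: [1.1, 1.3, -1.0]
gripper_width: 0.488
```

Call:
{"name": "drive_tool", "arguments": {"series": [-1,0,0,40,0,0,0,-1,0,0,40,0,0,0,-1,0,0,40,0,0,0,-1,0,0,0,0,0,0,-1,0,0,0,0,0,0]}}

```text
t: 34.98
eef_pos: [0.5793, -0.0988, 0.0808]
tool_rot: [0.001, 0.657, 0.754, 0.001]
contact_force: [-0.7, 0.2, -0.9]
gripper_width: 0.49
```

Run:
```python
from h import *
delta(.579,-.099,.03,np.pi/2+.136); print(st()[0]['gripper_width'])
```

```text
t 35.0 now [ 0.5793 -0.0988  0.0808] yaw 1.708 turn 0.001 shift [-0.2 -0.4 50.8] tilt [0.0016 0.0001]
0.4896730686287147
```

Call:
{"name": "drive_tool", "arguments": {"series": [-1,0,0,25,0,0,0,-1,0,0,18,0,0,0,-1,0,0,5,0,0,0,-1,0,0,2,0,0,0,-1,0,0,0,0,0,0,-1,0,0,0,0,0,0]}}

```text
t: 35.72
eef_pos: [0.579, -0.099, 0.0297]
tool_rot: [0.0, 0.657, 0.754, 0.0]
contact_force: [-0.4, 0.5, -0.6]
gripper_width: 0.491
```

Call:
{"name": "drive_tool", "arguments": {"series": [-1,0,0,1.5,0,0,0,-1,0,0,0,0,0,0,-1,0,0,0,0,0,0]}}

```text
t: 36.1
eef_pos: [0.5791, -0.099, 0.0292]
tool_rot: [0.001, 0.657, 0.754, 0.0]
contact_force: [-4.3, -0.6, 11.1]
gripper_width: 0.488
```

Call:
{"name": "drive_tool", "arguments": {"series": [1,0,0,0,0,0,0,1,0,0,0,0,0,0,1,0,0,0,0,0,0,1,0,0,-20,0,0,0,1,0,0,-45,0,0,0,1,0,0,-55,0,0,0,1,0,0,-55,0,0,0,1,0,0,-50,0,0,0,1,-45,0,-25,0,0,0,1,-45,0,-25,0,0,0.136,1,0,0,0,0,0,0,1,0,0,0,0,0,0]}}

```text
t: 37.6
eef_pos: [0.5905, -0.1873, 0.3035]
tool_rot: [0.0, 0.706, 0.708, 0.0]
contact_force: [0.3, -0.0, -0.5]
gripper_width: 1.001
```

Run:
```python
from h import *
w=snap('wrist','w10'); b=snap('side','side10')
a=np.arange(0,6.3,.05)
x,y=proj(b,[.58,-.06,.04])[0].astype(int); print(x,y)
B=cv2.resize(b['pixels'][y-60:y+60,x-80:x+80],(400,300),interpolation=cv2.INTER_CUBIC)
A=cv2.resize(w['pixels'],(400,300),interpolation=cv2.INTER_AREA); A2=cv2.resize(w['pixels'][0:360,160:640],(800,600))
A2[300:,:400]=B; cv2.imwrite('pics/fin.png',A2); s,_=st(); print(s['t'],s['eef_pos'])
```

```text
347 268
37.7 [ 0.59041673 -0.18645659  0.30283561]
```

The picture limit is used up, so I'll check by numbers: cap blob, pad versus roll, counter window, and the marker's green end.

Run:
```python
from h import *
c=load('w10'); px=c['pixels']; h=cv2.cvtColor(px,cv2.COLOR_BGR2HSV); g=cv2.cvtColor(px,cv2.COLOR_BGR2GRAY)
def blobs(m,mn):
    k,l,s,ce=cv2.connectedComponentsWithStats(m.astype(np.uint8)); return [(s[i],ce[i]) for i in range(1,k) if s[i,4]>mn]
for s,ce in blobs(cv2.inRange(h,(12,90,70),(32,255,255))>0,300): print('gold',s,at(c,ce,.12).round(4))
for s,ce in blobs(cv2.inRange(h,(60,90,30),(85,255,255))>0,100): print('green',s,at(c,ce,.03).round(4))
for s,ce in blobs(g<45,40): 
    p=at(c,ce,.026)
    if s[4]<3000 and .5<p[0]<.7 and -.2<p[1]<.12: print('dark',s,p.round(4))
# difference against the earlier side view: counter's new place
d=load('side10'); e=load('side4'); D=cv2.absdiff(d['pixels'],e['pixels']).max(2)>35
for s,ce in blobs(D,60): print('side diff',s,at(d,ce,.012).round(4))
# roll top / counter top white in side view
sg=cv2.cvtColor(d['pixels'],cv2.COLOR_BGR2GRAY)
print('proj counter',proj(d,[[.579,-.099,.012]]),'roll',proj(d,[[.637,.0315,.032]]))
```

```text
gold [ 268  207   70   69 3829] [ 0.5771 -0.2049  0.12  ]
green [405  94  36  58 397] [ 0.6944 -0.094   0.03  ]
green [ 573  104   38  102 1222] [ 0.8945 -0.1326  0.03  ]
green [ 404  108   68   93 1392] [ 0.7321 -0.1363  0.03  ]
green [ 480  110   72   88 2630] [ 0.8061 -0.1302  0.03  ]
green [402 192  30  19 177] [ 0.703  -0.1857  0.03  ]
dark [328   0  76  28 763] [ 0.6358 -0.0019  0.026 ]
dark [257  48 115   1 115] [ 0.5861 -0.0325  0.026 ]
dark [401 100   9 102 158] [ 0.6839 -0.1291  0.026 ]
dark [301 107  10  20 153] [ 0.577  -0.0989  0.026 ]
dark [407 125  11  60  98] [ 0.6893 -0.1378  0.026 ]
dark [281 190  23  18  58] [ 0.5615 -0.1834  0.026 ]
side diff [37  0 12 34 74] [1.2795 9.4927 0.012 ]
side diff [ 96   0  34  91 206] [1.2308 4.5335 0.012 ]
side diff [ 320    0   65   49 1106] [4.6595 5.642  0.012 ]
side diff [415   5  32  48 784] [4.6685 4.3262 0.012 ]
side diff [23 40 11 40 83] [0.4267 4.1766 0.012 ]
side diff [ 381   64   48   42 1310] [2.1339 1.6661 0.012 ]
side diff [381 105  41  11 254] [1.6709 1.1203 0.012 ]
side diff [ 359  108   77   91 2595] [1.2354 0.5664 0.012 ]
side diff [361 114  21  35 558] [1.3368 0.891  0.012 ]
side diff [186 223  31  21 440] [0.4003 0.3145 0.012 ]
side diff [339 239  13   9  74] [0.6797 0.0974 0.012 ]
side diff [332 244  29  20 378] [0.6477 0.0426 0.012 ]
side diff [215 249  22  15 182] [0.3993 0.1656 0.012 ]
side diff [287 249  32  27 158] [0.5438 0.0652 0.012 ]
side diff [376 254  30  15 256] [ 0.7156 -0.0296  0.012 ]
side diff [294 262  13  12  66] [0.5241 0.0418 0.012 ]
side diff [344 282  25  18 240] [ 0.5671 -0.1102  0.012 ]
side diff [265 316  95  31 567] [ 0.4165 -0.1751  0.012 ]
side diff [289 327  79  45 623] [ 0.4096 -0.2583  0.012 ]
side diff [341 355  50  46 478] [ 0.4181 -0.3455  0.012 ]
side diff [244 401  13   9  62] [ 0.2248 -0.3177  0.012 ]
proj counter [[357.6159965  288.64824006]] roll [[346.01789843 249.83582079]]
```

```bash
python3 -c "
from station import bot
print(bot.hand_in())"
```

```text
the job is handed in; nothing more can be done
None
```

I did all four parts in the order asked and handed the job in at about 38 s of the 136 s allowed. The hand-in gives no verdict.

- **Cap:** it lies on the full jar. The picture after release showed it flat and centred. At the end its gold blob measured (0.577, -0.205), against a jar centre of about (0.5765, -0.206).
- **Marker:** it snapped past the lips and stopped on the seat at the predicted height with about 7.5 N. The pictures afterwards showed it level in both clips.
- **Label roll:** I used the smaller white one. A picture showed it upright on the pad, and I released it within about 1 mm of the pad's measured centre.
- **Tally counter:** it was let go on the worktop at (0.579, -0.099), with the middle of the gap at about (0.579, -0.100). In the last wrist image its dark window measured (0.577, -0.099), which agrees.

**What I could not check or what disagreed:**
- The final overview picture was refused because the 16-picture limit was reached. The last checks on the cap and counter are therefore numbers only, the roll and marker have no check after the counter was placed, and no picture shows the counter upright.
- The scene camera read y up to about 8 mm lower than the wrist camera in places. For the plate and pad I averaged the pad centroids from three cameras (y 0.029 to 0.034).

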